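# Seat the filter drawer and hold the light probe on the port

### The job

Push the open filter drawer of the lamp check box fully home, past its catch, so that the filter is in the beam. Then take the light probe out of its stand, set its nose inside the collar on the box's sloping top, flat on the window and square to the slope, and press lightly so that the sprung sleeve is about half in. Finish while still holding the probe there in the gripper; leave the bottle, the pot and the beaker where they are.

Things in the scene. Friction and masses are not known exactly. Their poses are not given: they have to be found in the camera images.
- lamp_box: lamp check box, heavy, fixed to the worktop: dark steel chassis on four feet, 54 mm high, under a white cover 130 (x) x 124 (y) mm whose top slopes up at 20 degrees from 70 mm at the front edge to 117 mm at the back. Origin at the centre of its underside; x points from its front (robot side, with the drawer) to its back, z up. A mains adapter stands close behind it.
- port: measuring port in the sloping top: a round glass window inside a raised aluminium collar (bore 30 mm, outside 41 mm, rim 6 mm above the window) on a thin disc with four index marks. Origin: centre of the window's surface, in the box frame at x 12, y 0, z 99 mm. Its z axis points out, square to the slope: 20 degrees off vertical, leaning to the box's front (-x of the box).
- filter_drawer (a joint): how far the filter drawer stands open (m): 0 is fully home against the stop, 0.055 fully out; it slides out along the box's -x. A ball catch resists from about 9 mm to 5 mm (up to 8 N), then draws the drawer the last few millimetres home and keeps it there.
- drawer_knob (a point): centre of the end face of the drawer's round knob (18 mm across, 12 mm long, axis along the box's x, 39 mm above the worktop), in the middle of the drawer's front plate (76 mm wide, from 24 to 54 mm above the worktop). Pushing it along the box's +x shuts the drawer. At home it lies 82 mm in front of the box's origin.
- probe: light probe, a grey pen-like tool 125 mm long, 0.16 kg, nose down in its stand. Origin at the centre of the nose's end face with the sleeve relaxed; z points along the probe to its rear end (up, in the stand). Round ribbed handle 29 mm in diameter from z 43 to 118 mm; a shoulder 37 mm across at z 38 to 43 mm rests on the stand's rim; below it the sprung black sleeve.
- sleeve (a joint): how far the probe's sprung sleeve is pushed in (m): 0 relaxed, 0.010 fully in. The sleeve is the black nose, 24 mm in diameter, 22 mm long, sliding along the probe; 1 N starts it, 3 N holds it half in, 5 N pushes it fully in.
- probe_nose (a point): centre of the end face of the sleeve (the probe's nose), moves with the sleeve.
- probe_stand: dark heavy stand, fixed: round foot 88 mm across, 8 mm high, with an upright tube 37 mm outside, 29 mm bore, rim 50 mm above the worktop. Origin at the centre of its underside. The nose hangs 12 mm above the worktop inside the tube; lift it 40 mm to clear the rim. Behind stands a dark camera unit, 198 mm high (its front at x 0.555 m, y -0.12 to 0.12 m): carry the nose over or round it.
- reagent_bottle: bystander: white reagent bottle, 45 mm across, 106 mm high. Origin at the centre of its underside.
- tube_pot: bystander: round white pot with a lid, 53 mm across, 30 mm high. Origin at the centre of its underside.
- beaker: bystander: clear beaker, 65 mm across, 78 mm high. Origin at the centre of its underside.
Things that resemble listed ones, but are neither listed nor needed, are in the scene too. Leave any green look-alike of the probe alone.

How it is judged (in metres and radians):
On the way, in this order (a step that is already met when the one before it is completed fails the run):
1. the filter drawer is fully home (value of joint filter_drawer below 0.002 m), for 0.2 s.
2. the probe is lifted out of its stand, in the gripper (contact force between the fingers and probe above 1 N and contact force between probe and probe_stand below 0.05 N and height (world z) of probe above 0.045 m), for 0.1 s.
3. the nose is flat on the window, square and lightly pressed (distance between probe_nose and port below 0.0045 m and angle between the z axis of probe and the z axis of port, either way round below 0.08 rad and value of joint sleeve between 0.002 and 0.008 m), for 0.3 s.
At the end, for the whole second after the job is handed in: Drawer within 2 mm of home; the probe still gripped and at rest, its nose inside the collar within 4.5 mm of the window's centre, its axis within 0.08 rad of square to the slope, the sleeve pushed in 2 to 8 mm, 1 to 10 N on the port (all of step 3 and value of joint filter_drawer below 0.002 m and contact force between probe and port between 1 and 10 N and contact force between the fingers and probe above 1 N and linear speed of probe below 0.02 m/s); the arm keeps its last pose, push and grip.
It fails at once if the probe is rammed onto the port (over 15 N) (contact force between probe and port above 15 N).
It fails at once if the bottle, the pot or the beaker is moved (distance of any of reagent_bottle, tube_pot, beaker from where it was at the start of the episode above 0.03 m).
It also fails if it takes over 61 s, if anything falls off the work surface, if the arm or the gripper's body presses on something with over 40 N, if the wrist force passes 120 N, or if a joint passes its speed limit or range.

### The arm

A 7-joint arm with a two-finger parallel gripper is mounted at the origin on a cart in front of the work surface, level with it; the furniture and walls round the work are solid. World frame = base frame: x ahead of the robot, y to its left, z up, the work surface at z = 0. Lengths are in mm, angles in rad, forces in N, time in s.
With the tool pointing down it reaches from about 350 to 775 mm from the base axis. Payload 3.1 kg.
Tool frame: the origin (TCP) lies midway between the tips of the shut fingers; the grasp point (between the pads) lies 19 mm behind it; z points along the fingers, y is the line along which they close (so a half turn about z gives the same grasp; the last joint's range is limited). The gripper opens to 85 mm and grips with 20 to 120 N. Pads are 22 mm wide; open, the fingers measure 114 mm over their backs; the gripper's body (76 mm by 85 mm) begins 54 mm behind the grasp point. The pads swing forward as they close: fully open they stand 13 mm farther back than shut.
Start: joints at [-1.306, 0.311, 0.014, 1.512, -0.004, 1.319, -0.027], TCP at [166.078, 524.343, 231.304] pointing down, gripper open.
Joint ranges: [-2.7, 2.7], [-0.3, 1.91], [-1.27, 1.3], [0.12, 2.57], [-1.44, 4.58], [0.2, 2.03], [-3.05, 3.05]. Speed limits (rad/s): [2.79, 2.79, 3.14, 3.14, 3.14, 3.14, 3.14].

### API

Orientations are given as [roll, pitch, yaw] about the fixed x, y, z axes, in that order (R = Rz(yaw) Ry(pitch) Rx(roll)).
In Python, from plant import manip, grab_frame, workorder, search_frame, outline_of gives the robot as it stands.
- The arm moves only by the tool play_rows, never from a script. Its argument "steps" is a list of rows, each a list of 7 numbers: the turn, a rotation vector about the tool's x, y, z normalised to -1 to 1, where 1 is 90 degrees, then the shift along the tool's x, y, z normalised to -1 to 1, where 1 is 0.05 m, then the opening, from 0 (shut) to 1 (fully open). In form: [[ax, ay, az, x, y, z, jaw], ...]. A call has 1 to 20 rows; each row shifts and turns the commanded pose from where the row before left it, along the tool's axes as they then stand; what a row does not reach is not made up. A row lasts 1/10 s, in which the tool goes at most 50 mm and 8.59 degrees, less where a joint would pass 70% of its speed; a pose out of reach is approached as far as the arm can. A call with a number of a shift or a turn outside -1 to 1 is refused whole. A call with a gripper value outside its range is refused whole. The fingers move at their own pace and stop on an object; "newtons" is the grip in N (left out, the last holds). Time passes only in rows, so rows that do not move let the fingers close. It gives the time, the measured TCP pose, the force, the opening and the grip force at its end, in the units of the state.
- manip.sense(): the state, without advancing time (a new reading comes with each control period).
- grab_frame(name): name is "scene" or "top" or "wrist"; returns a dict with "image" (480x640x3 uint8, red, green, blue), "z_map" (480x640 float32, mm along the optical axis (not along the pixel's ray), 0 where there is no reading), "intrinsics" (3x3 intrinsics, pixels), "k1" (the pictures are not rectified: a ray, as slopes to the right and down, at radius r is drawn at 1 + k1 r^2 times it, then the intrinsics apply), "pose" (4x4, takes a point from camera to world coordinates); the wrist camera has in their place "T_tool_cam" (4x4, takes a point from camera to tool coordinates, whose origin is the TCP and whose axes are the flange's). Camera axes: x right, y up, looking along -z (the intrinsics and any distortion apply to the point x, -y, -z); pixel columns grow to the right and rows downward; lengths in mm; the calibration is good to about 2 mm. A picture is of the moment at which its call begins: read the wrist's pose just before it.
- workorder.job_done(): hands the job in; it is judged then, once.
Trained networks look in a picture, given as the dict that the camera call returned (one of the last four; its "shot" number tells which), for a name from the list of things; names that differ only in an ending like _2 or _b are one class to them, and where a whole thing is asked for, a point or a joint stands for the part that bears it (a point fixed in the world has none). Each returns a list of dicts, best first, with "conf" (0 to 1); they miss things now and then, are a little off and sometimes report something else, mostly with a low value. They report only what shows in the picture. A call takes as long as a camera call. They do not tell look-alikes from the thing itself.
- search_frame(picture, query): "bbox" ([centre column, centre row, width, height] in pixels, round what is visible of it).
- outline_of(picture, query): "mask" (480x640 bool, what is visible of it) and "bbox" ([centre column, centre row, width, height] in pixels, round what is visible of it).
The state is a dict: "t": time; "joint_pos": joint angles; "qd": joint speeds; "joint_efforts": joint torques, N m; "tool_pos": TCP position; "eef_rot": TCP orientation; "ft_force": force on the tool from outside, world axes, zero at the start; "ft_torque": the same for the moment, N m; "opening": finger opening in mm; "grip_force": force on a finger pad.
Only numpy, scipy, OpenCV 4.12 (cv2) and the standard library are available. Lean on these libraries where they do the work, as an engineer would, in place of code of your own. Each camera call takes 0.05 s, during which the arm holds its last target. There are 200 camera calls.

## Working session

There is one attempt and no reset: what is moved stays moved. The work goes in short steps, Python scripts to look and compute and a tool call to move; the robot and the scene stay as the last step left them, time stands still between calls to the robot, and variables do not carry over. Pictures are saved under pics/ and viewed, at most 10 in all, crops included, and the job is handed in when it is done.

Besides the shell and the picture viewer there is one more tool, called after "Call:" in YAML: its name, and indented under it one key for each argument. play_rows: Moves the arm, as the interface text tells. Scaled input: -1 to 1 covers 0.05 m each way for a shift and 90 degrees each way for a turn. Its arguments: {"type":"object","properties":{"steps":{"type":"array","items":{"type":"array","items":{"type":"number","minimum":-1,"maximum":1}}},"newtons":{"type":"number"}},"required":["steps"]}

```bash
mkdir -p pics; ls; cat > h.py <<'E'
import numpy as np, cv2
from plant import manip, grab_frame, workorder, search_frame, outline_of
from scipy.spatial.transform import Rotation as R
def cloud(f, pose=None):
    """world points (480,640,3) in mm, nan where no reading"""
    K=np.array(f["intrinsics"]);z=np.array(f["z_map"],float)
    z[z<=0]=np.nan
    v,u=np.mgrid[0:480,0:640].astype(float)
    D=np.array([f["k1"],0,0,0])
    n=cv2.undistortPoints(np.stack([u,v],-1).reshape(-1,1,2),K,D).reshape(480,640,2)
    P=np.stack([n[...,0]*z,-n[...,1]*z,-z],-1)
    T=np.array(f["pose"]) if pose is None else pose
    return P@T[:3,:3].T+T[:3,3]
def tool_T(s):
    T=np.eye(4);T[:3,:3]=R.from_euler('xyz',s["eef_rot"]).as_matrix();T[:3,3]=s["tool_pos"];return T
def save(f,n): cv2.imwrite("pics/"+n,f["image"][...,::-1])
E
python3 - <<'E'
from h import *
s=manip.sense();print({k:np.round(v,3).tolist() for k,v in s.items()})
for c in("scene","top"):
    f=grab_frame(c);save(f,c+"0.png");W=cloud(f);np.savez(c+"0.npz",W=W,im=f["image"])
    print(c,np.round(f["pose"],2).tolist(),np.round(f["intrinsics"],1).tolist(),f["k1"])
    for q in("lamp_box","port","drawer_knob","filter_drawer","probe","probe_stand","reagent_bottle","tube_pot","beaker"):
        for d in outline_of(f,q)[:4]:
            if d["conf"]<.2: continue
            p=W[d["mask"]];print(q,round(d["conf"],2),np.round(d["bbox"]).tolist(),np.round(np.nanmedian(p,0)).tolist(),np.round(np.nanmin(p,0)).tolist(),np.round(np.nanmax(p,0)).tolist())
E
```

```text
pics
{'t': 0.0, 'joint_pos': [-1.306, 0.312, 0.014, 1.513, -0.004, 1.319, -0.027], 'qd': [0.002, 0.0, 0.001, -0.0, 0.002, 0.0, -0.002], 'joint_efforts': [-0.0, -37.991, 0.146, -23.059, 0.012, 0.014, -0.0], 'tool_pos': [165.848, 523.639, 230.217], 'eef_rot': [-3.139, 0.0, 2.835], 'ft_force': [-0.415, -0.247, 0.511], 'ft_torque': [-0.025, -0.014, 0.059], 'grip_force': 0.0, 'opening': 85.554}
scene [[0.88, 0.37, -0.31, -9.42], [-0.48, 0.67, -0.56, -783.59], [-0.0, 0.64, 0.77, 1296.4], [0.0, 0.0, 0.0, 1.0]] [[605.6, 0.0, 307.4], [0.0, 605.6, 238.2], [0.0, 0.0, 1.0]] -0.022608629938713275
lamp_box 0.66 [289.0, 185.0, 67.0, 64.0] [525.0, 293.0, 80.0] [427.0, 234.0, -11.0] [655.0, 505.0, 122.0]
port 0.6 [293.0, 173.0, 21.0, 18.0] [546.0, 321.0, 100.0] [518.0, 291.0, 85.0] [576.0, 353.0, 114.0]
drawer_knob 0.95 [271.0, 206.0, 28.0, 22.0] [456.0, 289.0, 38.0] [427.0, 245.0, -5.0] [489.0, 363.0, 62.0]
filter_drawer 0.85 [271.0, 205.0, 32.0, 23.0] [457.0, 288.0, 38.0] [427.0, 245.0, -5.0] [491.0, 357.0, 69.0]
probe 0.96 [366.0, 340.0, 16.0, 34.0] [447.0, -234.0, 84.0] [436.0, -245.0, -5.0] [471
[... 1314 characters left out ...]
0, -220.0, 111.0] [435.0, -241.0, 16.0] [470.0, -211.0, 132.0]
probe 0.63 [459.0, 230.0, 19.0, 17.0] [503.0, -295.0, 103.0] [490.0, -314.0, 10.0] [523.0, -285.0, 133.0]
probe 0.55 [468.0, 269.0, 20.0, 18.0] [397.0, -313.0, 113.0] [381.0, -357.0, 4.0] [419.0, -303.0, 142.0]
probe_stand 0.95 [463.0, 269.0, 30.0, 31.0] [392.0, -309.0, 8.0] [356.0, -365.0, -8.0] [440.0, -276.0, 117.0]
reagent_bottle 0.61 [407.0, 240.0, 18.0, 18.0] [478.0, -146.0, 89.0] [459.0, -190.0, -6.0] [514.0, -129.0, 111.0]
tube_pot 0.61 [360.0, 254.0, 17.0, 13.0] [438.0, -24.0, 29.0] [415.0, -54.0, -5.0] [464.0, 2.0, 41.0]
beaker 0.82 [188.0, 248.0, 26.0, 25.0] [460.0, 491.0, 34.0] [427.0, 455.0, 0.0] [490.0, 521.0, 85.0]
```

```bash
python3 - <<'E'
import cv2
a=cv2.imread("pics/scene0.png")
cv2.imwrite("pics/p1.png",a)
c=cv2.resize(a[290:420,320:450],(600,600),interpolation=cv2.INTER_CUBIC);cv2.imwrite("pics/p2.png",c)
E
```

```text
(no output)
```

View pics/p1.png

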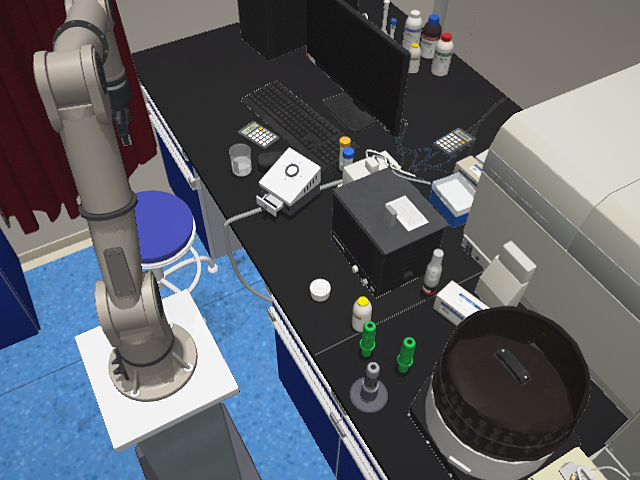

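View pics/p2.png

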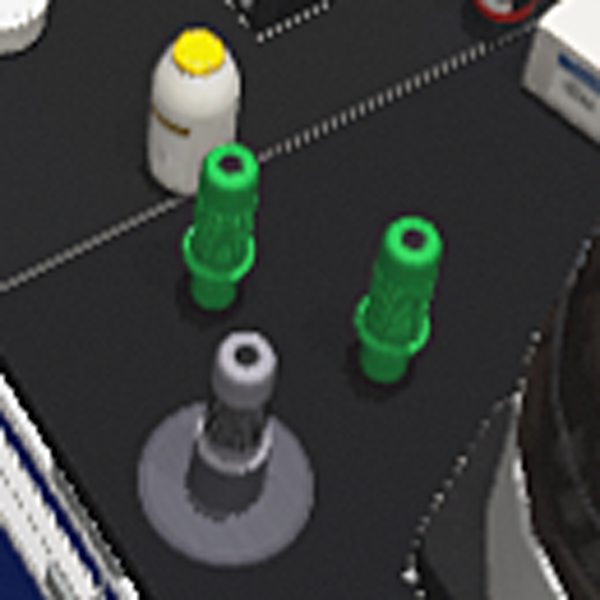

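Candidates for the probe: grey one in the dark stand at scene (371,379) — chosen by description (grey, in stand); green look-alikes at (368,340) and (406,355) – left alone. The close crop confirms this. The lamp box is at (290,180), turned a little, drawer open at (270,205); beaker (240,160), bottle (361,314), pot (320,290).

```bash
cat > boxfit.py <<'E'
from h import *
def fitbox(W,c0=(546,321)):
    """yaw from slope plane normal and from edges; RANSAC plane"""
    P=W[np.isfinite(W).all(-1)]
    P=P[(np.hypot(P[:,0]-c0[0],P[:,1]-c0[1])<95)&(P[:,2]>66)&(P[:,2]<125)]
    x0=None;rng=np.random.default_rng(0);best=0
    for i in range(500):
        a=P[rng.choice(len(P),3,False)];n=np.cross(a[1]-a[0],a[2]-a[0]);l=np.linalg.norm(n)
        if l<500: continue
        n/=l;n*=np.sign(n[2])
        if abs(np.arccos(n[2])-np.radians(20))>.12: continue
        m=abs((P-a[0])@n)<2.5
        if m.sum()>best: best=m.sum();M=m
    Q=P[M];c=Q.mean(0);n=np.linalg.svd(Q-c,full_matrices=False)[2][2];n*=np.sign(n[2])
    M=abs((P-c)@n)<3;Q=P[M]
    yaw=np.arctan2(-n[1],-n[0])
    rect=cv2.minAreaRect(Q[:,:2].astype(np.float32))
    return len(Q),c,n,np.degrees(np.arccos(n[2])),np.degrees(yaw),rect,Q
E
python3 - <<'E'
from boxfit import *
for c in("scene","top"):
    d=np.load(c+"0.npz");W=d["W"];r=fitbox(W);print(c,r[0],*[np.round(x,2) for x in r[1:5]],r[5])
    # drawer
    P=W[np.isfinite(W).all(-1)]
    # grey probe top & others
    m=(np.hypot(P[:,0]-397,P[:,1]+315)<40)&(P[:,2]>110)&(P[:,2]<145);print("probe top",m.sum(),np.median(P[m],0),P[m].min(0),P[m].max(0))
    m=(np.hypot(P[:,0]-397,P[:,1]+315)<70)&(P[:,2]>4)&(P[:,2]<13);print("foot",m.sum(),cv2.minEnclosingCircle(P[m][:,:2].astype(np.float32)))
    m=(np.hypot(P[:,0]-450,P[:,1]-289)<50)&(P[:,2]>28)&(P[:,2]<58);Q=P[m];i=np.argsort(Q[:,0])[:25];print("knob",np.round(Q[i][:, :]).tolist())
E
```

```text
scene 1055 [534.57 312.81  92.96] [-0.32 -0.11  0.94] 19.83 19.49 ((532.4202880859375, 313.46160888671875), (136.13595581054688, 126.69242858886719), 19.26603889465332)
probe top 184 [ 397.19004736 -325.13519525  133.42278578] [ 386.25330124 -335.30197124  110.47038879] [ 413.19350349 -307.87792322  143.84696555]
foot 836 ((397.50537109375, -314.9654235839844), 69.40567779541016)
knob [[427.0, 282.0, 52.0], [427.0, 277.0, 39.0], [428.0, 287.0, 33.0], [428.0, 286.0, 43.0], [428.0, 312.0, 38.0], [428.0, 319.0, 41.0], [429.0, 318.0, 53.0], [429.0, 289.0, 35.0], [429.0, 320.0, 43.0], [429.0, 312.0, 55.0], [429.0, 281.0, 51.0], [430.0, 284.0, 36.0], [430.0, 276.0, 43.0], [430.0, 315.0, 44.0], [430.0, 315.0, 48.0], [430.0, 284.0, 39.0], [430.0, 322.0, 45.0], [430.0, 276.0, 51.0], [431.0, 312.0, 29.0], [431.0, 304.0, 41.0], [431.0, 284.0, 43.0], [431.0, 318.0, 36.0], [431.0, 280.0, 30.0], [431.0, 280.0, 35.0], [431.0, 315.0, 55.0]]
top 1273 [533.34 313.77  93.61] [-0.33 -0.12  0.94] 20.58 19.6 ((534.0159912109375, 315.91510009765625), (130.1337127685547, 122.6919937133789), 18.808908462524414)
probe top 107 [ 397.55885293 -317.69888239  134.01680096] [ 383.91576301 -333.29889178  110.28194676] [ 411.71844342 -306.39963247  141.68939733]
foot 492 ((397.12152099609375, -314.8583679199219), 69.75284576416016)
knob [[426.0, 286.0, 43.0], [427.0, 290.0, 37.0], [429.0, 286.0, 49.0], [429.0, 283.0, 46.0], [429.0, 280.0, 46.0], [429.0, 318.0, 48.0], [429.0, 289.0, 44.0], [429.0, 278.0, 40.0], [430.0, 316.0, 39.0], [430.0, 314.0, 30.0], [431.0, 319.0, 56.0], [431.0, 282.0, 54.0], [431.0, 317.0, 55.0], [431.0, 314.0, 53.0], [432.0, 277.0, 48.0], [432.0, 280.0, 48.0], [432.0, 306.0, 49.0], [432.0, 286.0, 44.0], [432.0, 275.0, 42.0], [432.0, 310.0, 43.0], [433.0, 305.0, 34.0], [434.0, 302.0, 56.0], [434.0, 314.0, 54.0], [434.0, 306.0, 53.0], [434.0, 312.0, 51.0]]
```

Call:
play_rows:
  steps:
    - [0,0,0,-0.488,-0.298,0.05,0]
    - [0,0,0,-0.488,-0.298,0.05,0]
    - [0,0,0,-0.488,-0.298,0.05,0]
    - [0,0,0,-0.488,-0.298,0.05,0]
    - [0,0,0,-0.488,-0.298,0.05,0]
    - [0,0,0,-0.488,-0.298,0.05,0]
    - [0,0,0,-0.488,-0.298,0.05,0]
    - [0,0,0,-0.488,-0.298,0.05,0]
    - [0,0,0,-0.488,-0.298,0.05,0]
    - [0,0,0,-0.488,-0.298,0.05,0]
    - [0,0,0,-0.488,-0.298,0.05,0]
    - [0,0,0,-0.488,-0.298,0.05,0]
    - [0,0,-0.082,0,0,0,0]
    - [0,0,-0.082,0,0,0,0]
    - [0,0,-0.082,0,0,0,0]
    - [0,0,-0.082,0,0,0,0]
    - [0,0,-0.082,0,0,0,0]
    - [0,0,0,0,0,0,0]
    - [0,0,0,0,0,0,0]
  newtons: 60

```text
t: 2.9
tool_pos: [391.3, 265.5, 201.4]
eef_rot: [3.142, 0.0, -2.807]
ft_force: [-0.3, 0.4, 0.0]
opening: 0.1
grip_force: 0.0
```

```bash
python3 - <<'E'
from boxfit import *
s=manip.sense();print(s["t"],s["tool_pos"],s["eef_rot"],s["joint_pos"],s["opening"])
f=grab_frame("wrist");save(f,"w1.png");T=tool_T(s)@np.array(f["T_tool_cam"]);print(np.round(f["T_tool_cam"],2).tolist())
W=cloud(f,T);np.savez("w1.npz",W=W)
try:
    r=fitbox(W);print(r[0],*[np.round(x,2) for x in r[1:5]],r[5])
except Exception as e: print(e)
for q in("port","drawer_knob","lamp_box"):
    for d in outline_of(f,q)[:2]:
        p=W[d["mask"]];print(q,d["conf"],d["bbox"],np.round(np.nanmedian(p,0)),np.nanmin(p,0),np.nanmax(p,0))
E
```

```text
2.9 [391.26426436 265.45829847 201.36355745] [ 3.14154492e+00  1.77458443e-04 -2.80699829e+00] [-0.78509781  0.17233629  0.1760873   1.76761794 -0.03218086  1.20424153
  1.30535581] 0.12010146418848201
[[-0.0, 0.97, 0.26, 64.58], [1.0, 0.0, 0.0, -0.12], [0.0, 0.26, -0.97, -142.27], [0.0, 0.0, 0.0, 1.0]]
541 [496.6  302.44  77.63] [-0.34 -0.11  0.93] 21.13 18.39 ((499.9585876464844, 303.5325622558594), (54.62317657470703, 119.84989166259766), 18.153295516967773)
port 0.5 [316.5, 406.4, 7.0, 7.2] [524. 311.  89.] [522.35517777 308.80700512  86.96706436] [525.778048   313.56284857  90.65081655]
drawer_knob 0.68 [518.5, 365.4, 113.9, 86.9] [448. 477.  46.] [363.47628666 299.46693982  -2.0196761 ] [482.90061704 588.3951073  275.17502142]
drawer_knob 0.64 [317.9, 285.7, 85.3, 32.0] [438. 282.  43.] [383.65484924 248.47933031  -1.79605881] [463.83617641 325.16963447 205.81987605]
lamp_box 0.86 [317.5, 339.1, 139.0, 134.1] [460. 292.  45.] [374.21621629 235.59844432  -2.12815213] [534.41653261 373.80558579 249.405309  ]
```

View pics/w1.png

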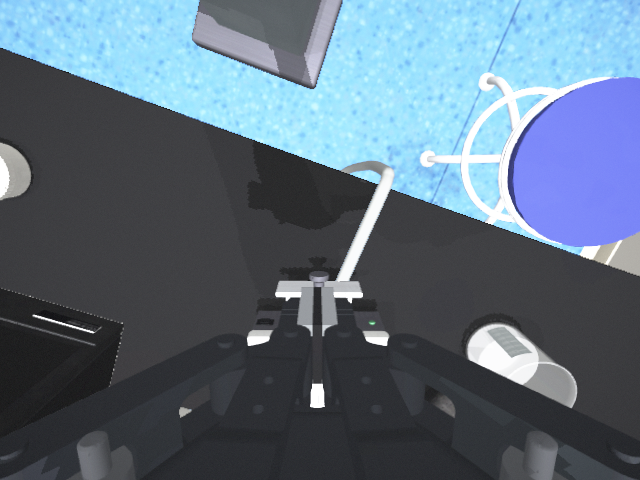

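```bash
python3 - <<'E'
import numpy as np
W=np.load("w1.npz")["W"]
y=np.radians(19);c=np.array([533,314.5])
def b(p): d=p[...,:2]-c;return np.stack([d[...,0]*np.cos(y)+d[...,1]*np.sin(y),-d[...,0]*np.sin(y)+d[...,1]*np.cos(y),p[...,2]],-1)
B=b(W)
for v in range(268,296,3): print(v,[np.round(B[v,u]).tolist() for u in (283,300,312,319,325,340,355)])
print("cable",[np.round(B[v,u]).tolist() for v,u in((275,344),(260,350),(240,357),(220,367),(200,377),(180,386))])
m=np.isfinite(B).all(-1)&(abs(B[...,1])<60)&(B[...,2]>20)&(B[...,2]<62)&(B[...,0]<-60)&(B[...,0]>-140)
vv,uu=np.where(m);m2=(vv>268)&(vv<296)&(uu>270)&(uu<366);Q=B[m][m2];print(len(Q),[np.round(np.percentile(Q,k,axis=0),1) for k in(0,2,50,98,100)])
E
```

```text
268 [[-100.0, -35.0, -0.0], [-100.0, -18.0, -1.0], [-100.0, -6.0, -0.0], [-100.0, 2.0, 1.0], [-100.0, 8.0, -0.0], [-102.0, 22.0, 5.0], [-100.0, 38.0, -0.0]]
271 [[-97.0, -35.0, 0.0], [-97.0, -18.0, -0.0], [-96.0, -6.0, -2.0], [-108.0, 1.0, 32.0], [-97.0, 8.0, 1.0], [-100.0, 22.0, 10.0], [-97.0, 38.0, -0.0]]
274 [[-94.0, -35.0, 0.0], [-94.0, -18.0, 0.0], [-108.0, -5.0, 41.0], [-108.0, 1.0, 41.0], [-108.0, 7.0, 41.0], [-97.0, 22.0, 9.0], [-94.0, 38.0, -0.0]]
277 [[-90.0, -35.0, -1.0], [-90.0, -18.0, -1.0], [-107.0, -5.0, 45.0], [-107.0, 1.0, 47.0], [-107.0, 7.0, 45.0], [-94.0, 22.0, 11.0], [-91.0, 38.0, 1.0]]
280 [[-87.0, -35.0, -0.0], [-87.0, -18.0, 1.0], [-104.0, -5.0, 44.0], [-105.0, 1.0, 48.0], [-104.0, 7.0, 45.0], [-92.0, 22.0, 12.0], [-87.0, 38.0, 1.0]]
283 [[-96.0, -32.0, 33.0], [-96.0, -16.0, 32.0], [-96.0, -5.0, 33.0], [-100.0, 1.0, 43.0], [-96.0, 7.0, 32.0], [-96.0, 21.0, 31.0], [-96.0, 35.0, 31.0]]
286 [[-96.0, -31.0, 41.0], [-96.0, -16.0, 39.0], [-96.0, -5.0, 40.0], [-97.0, 1.0, 43.0], [-96.0, 7.0, 39.0], [-96.0, 20.0, 39.0], [-95.0, 34.0, 37.0]]
289 [[-96.0, -31.0, 46.0], [-96.0, -16.0, 47.0], [-160.0, -3.0, 207.0], [-160.0, 0.0, 208.0], [-160.0, 3.0, 207.0], [-97.0, 20.0, 48.0], [-96.0, 33.0, 46.0]]
292 [[-96.0, -30.0, 54.0], [-160.0, -7.0, 210.0], [-160.0, -2.0, 211.0], [-161.0, 0.0, 211.0], [-160.0, 3.0, 211.0], [-96.0, 20.0, 53.0], [-96.0, 33.0, 53.0]]
295 [[-93.0, -30.0, 53.0], [-160.0, -7.0, 213.0], [-160.0, -2.0, 213.0], [-160.0, 0.0, 214.0], [-160.0, 3.0, 214.0], [-93.0, 20.0, 53.0], [-93.0, 33.0, 52.0]]
cable [[-97.0, 26.0, 12.0], [-113.0, 31.0, 14.0], [-132.0, 38.0, 11.0], [-152.0, 47.0, 12.0], [-171.0, 55.0, 12.0], [-189.0, 63.0, 8.0]]
1137 [array([-108.6,  -37.3,   24.3]), array([-108.1,  -35.7,   26.1]), array([-96. ,   1.3,  42.8]), array([-93.1,  36.7,  54.4]), array([-92.5,  38.1,  55.5])]
```

The wrist view shows the drawer plate at row 285 (cols 276–362) and the knob at (319,277): knob end at box x −108 (drawer ~26 mm open), and a low cable beside it (12 mm high). I'll lower the shut fingers to z≈35 and push.

Call:
play_rows:
  steps:
    - [0,0,0,0,0,0.5,0]
    - [0,0,0,0,0,0.7,0]
    - [0,0,0,0,0,0.8,0]
    - [0,0,0,0,0,0.8,0]
    - [0,0,0,0,0,0.5,0]
    - [0,0,0,-0.25,0,0,0]
    - [0,0,0,-0.25,0,0,0]
    - [0,0,0,-0.1,0,0,0]
    - [0,0,0,-0.1,0,0,0]
    - [0,0,0,-0.1,0,0,0]
    - [0,0,0,-0.1,0,0,0]
    - [0,0,0,0,0,0,0]

```text
t: 4.3
tool_pos: [434.5, 280.6, 36.5]
eef_rot: [3.141, 0.001, -2.805]
ft_force: [0.5, 0.8, 0.8]
opening: 0.1
grip_force: 0.0
```

Call:
play_rows:
  steps:
    - [0,0,0,-0.06,0,0,0]
    - [0,0,0,-0.06,0,0,0]
    - [0,0,0,-0.06,0,0,0]
    - [0,0,0,0,0,0,0]

```text
t: 4.7
tool_pos: [440.3, 282.7, 36.1]
eef_rot: [-3.141, -0.005, -2.804]
ft_force: [-5.1, -1.8, 3.5]
opening: -0.2
grip_force: 2.4
```

```bash
python3 - <<'E'
from h import *
f=grab_frame("top");W=cloud(f);save(f,"top1.png")
y=np.radians(19.2);c=np.array([533,314.5])
for f2 in(f,grab_frame("scene")):
    W=cloud(f2);d=W[...,:2]-c;B=np.stack([d[...,0]*np.cos(y)+d[...,1]*np.sin(y),-d[...,0]*np.sin(y)+d[...,1]*np.cos(y),W[...,2]],-1)
    m=np.isfinite(B).all(-1)&(abs(B[...,1])<37)&(abs(B[...,1])>18)&(B[...,2]>30)&(B[...,2]<58)&(B[...,0]<-55)&(B[...,0]>-130)
    Q=B[m];print(len(Q),np.round(np.percentile(Q[:,0],[1,5,10,25,50]),1))
print(manip.sense()["ft_force"])
E
```

```text
6 [-76.2 -75.9 -75.5 -74.2 -69.7]
56 [-78.8 -77.6 -76.4 -75.4 -72. ]
[-5.02929264 -2.09348504  4.2930679 ]
```

Call:
play_rows:
  steps:
    - [0,0,0,-0.05,0,0,0]
    - [0,0,0,-0.05,0,0,0]
    - [0,0,0,0,0,0,0]

```text
t: 5.1
tool_pos: [446.3, 284.8, 35.9]
eef_rot: [-3.141, -0.001, -2.804]
ft_force: [-1.2, -0.6, -1.3]
opening: -0.1
grip_force: 0.8
```

Past the catch, force gone: the drawer should have been drawn home. Push slightly to make sure.

Call:
play_rows:
  steps:
    - [0,0,0,-0.04,0,0,0]
    - [0,0,0,-0.04,0,0,0]
    - [0,0,0,-0.02,0,0,0]
    - [0,0,0,0,0,0,0]

```text
t: 5.5
tool_pos: [448.3, 285.5, 35.9]
eef_rot: [-3.141, -0.008, -2.804]
ft_force: [-7.7, -3.9, 5.9]
opening: 0.1
grip_force: 4.5
```

Call:
play_rows:
  steps:
    - [0,0,0,0.2,0,0,0]
    - [0,0,0,0.2,0,0,0]
    - [0,0,0,0,0,-0.6,0]
    - [0,0,0,0,0,-0.7,0]
    - [0,0,0,0,0,-0.7,0]
    - [0,0,0,0,0,-0.7,0]
    - [0,0,0,0,0,-0.7,0]
    - [0,0,0,0,0,-0.7,0]
    - [0,0,0,-0.4,0,0,0]
    - [0,0,0,-0.6,0,0,0]
    - [0,0,0,-0.6,0,0,0]
    - [0,0,0,-0.6,0,0,0]
    - [0,0,0,-0.6,0,0,0]
    - [0,0,0,0,0,0,0]
    - [0,0,0,0,0,0,0]

```text
t: 7.0
tool_pos: [565.1, 326.3, 240.7]
eef_rot: [-3.141, -0.0, -2.805]
ft_force: [-0.1, -0.1, -0.3]
opening: 0.5
grip_force: 0.0
```

```bash
python3 - <<'E'
from boxfit import *
s=manip.sense();print(s["t"],s["tool_pos"],s["eef_rot"],s["joint_pos"],s["ft_force"])
f=grab_frame("wrist");save(f,"w2.png");T=tool_T(s)@np.array(f["T_tool_cam"])
W=cloud(f,T);np.savez("w2.npz",W=W,im=f["image"],T=T,K=f["intrinsics"],k1=f["k1"])
r=fitbox(W);print(r[0],*[np.round(x,2) for x in r[1:5]],r[5])
for q in("port","drawer_knob","lamp_box"):
    for d in outline_of(f,q)[:2]:
        p=W[d["mask"]];print(q,d["conf"],np.round(d["bbox"],1),np.round(np.nanmedian(p,0)),np.nanmin(p,0),np.nanmax(p,0))
E
```

```text
7.0 [565.10814903 326.3141792  240.73567859] [-3.14130391e+00 -1.42416845e-05 -2.80470151e+00] [-0.67251758  0.52884198  0.20781564  1.17867947 -0.10484431  1.44424553
  1.42853917] [-0.09856228 -0.12221972 -0.31082914]
24047 [536.55 316.22  93.32] [-0.33 -0.11  0.94] 20.04 18.5 ((536.29296875, 316.1957092285156), (129.29019165039062, 123.96990203857422), 18.695566177368164)
port 0.64 [315.9 213.1  72.8  74.9] [548. 320. 100.] [521.30849523 291.41900941  86.04228118] [577.97706346 348.32494131 112.00730965]
drawer_knob 0.96 [318.8 104.1  86.6  24.4] [466. 293.  53.] [454.95581564 259.96673012  -0.69287842] [485.02684934 329.55000711  69.24650344]
lamp_box 0.72 [315.6 188.5 151.3 182.8] [536. 315.  94.] [447.64524157 225.08750694  -2.15133867] [661.12105112 430.78837851 117.19259668]
lamp_box 0.72 [525.4 170.8 117.7  82.5] [458. 498.  46.] [409.57843216 455.56975999  -1.90003008] [493.10328049 576.51051045  79.50739115]
```

View pics/w2.png

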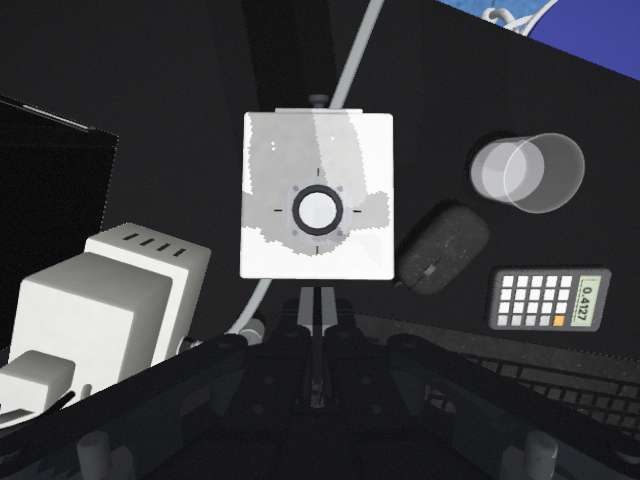

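```bash
python3 - <<'E'
from boxfit import *
d=np.load("w2.npz");W=d["W"];im=d["im"];T=d["T"]
r=fitbox(W);c,n=r[1],r[2]
g=cv2.cvtColor(im,cv2.COLOR_RGB2GRAY)
m=np.zeros_like(g);cv2.circle(m,(317,210),22,1,-1)
b=((g>150)&(m>0)).astype(np.uint8)
k,lab,st,ce=cv2.connectedComponentsWithStats(b);i=lab[210,317];print("window blob",st[i],ce[i])
dk=((g<110)&(cv2.circle(np.zeros_like(g),(317,210),32,1,-1)>0)).astype(np.uint8)
k,lab2,st2,ce2=cv2.connectedComponentsWithStats(dk);j=1+np.argmax(st2[1:,4]);print("ring",st2[j],ce2[j])
cs=max(cv2.findContours((lab2==j).astype(np.uint8),cv2.RETR_EXTERNAL,cv2.CHAIN_APPROX_NONE)[0],key=len);el=cv2.fitEllipse(cs);print("outer ell",el)
def hit(u,v,off):
    q=cv2.undistortPoints(np.array([[[u,v]]],float),d["K"],np.array([float(d["k1"]),0,0,0])).ravel()
    ray=T[:3,:3]@np.array([q[0],-q[1],-1]);o=T[:3,3]
    return o+ray*(((c+n*off)-o)@n)/(ray@n)
print("window",hit(*ce[i],1),"ring(rim +7)",hit(*el[0],7)-n*6)
y=np.radians(18.7);cc=np.array(r[5][0]);p=cc+12*np.array([np.cos(y),np.sin(y)])
print("from box",p,c[2]-(n[0]*(p[0]-c[0])+n[1]*(p[1]-c[1]))/n[2]+1.1, "yaw n",r[4])
zz=W[lab==i];print("depth window median",np.nanmedian(zz,0))
t=W[(np.isfinite(W).all(-1))&(W[...,2]<15)&(W[...,2]>-15)];print("table z",np.median(t[:,2]))
E
```

```text
window blob [ 299  193   38   35 1036] [317.21042471 210.01254826]
ring [292 185  51  51 951] [317.14195584 209.48475289]
outer ell ((317.11334228515625, 209.7537384033203), (49.561527252197266, 50.16279983520508), 163.83343505859375)
window [547.4329524  319.93200314  98.57567049] ring(rim +7) [548.30853235 320.12960354  98.90150164]
from box [547.65949208 320.04306512] 98.70242961125304 yaw n 18.49785447198607
depth window median [547.34286882 319.89340479  98.64100728]
table z -0.20618765608853096
```

Port at pixel (317,210): world ≈ (547.6, 320.0, 98.8), box yaw 18.7°, agreeing with the box fit; the drawer plate sits flush at row 110 (home). Next: to the probe.

Call:
play_rows:
  steps:
    - [0,0,0,0.7,0,0,0]
    - [0,0,0,0.7,0,0,0]
    - [0,0,0,0.7,0,0,0]
    - [0,0,0,0.7,0,0,0]
    - [0,0,0,0.7,0,0,0]
    - [0,0,0.084,0,0,0,1]
    - [0,0,0.084,0,0,0,1]
    - [0,0,0.084,0,0,0,1]
    - [0,0,0.084,0,0,0,1]
    - [0,0,0.084,0,0,0,1]
    - [0,0,0.084,0,0,0,1]
    - [0,0,0.084,0,0,0,1]
    - [0,0,0.084,0,0,0,1]
    - [0,0,0.084,0,0,0,1]
    - [0,0,0.084,0,0,0,1]
    - [0,0,0.084,0,0,0,1]
    - [0,0,0.084,0,0,0,1]
    - [0,0,0,0,0,0,1]

```text
t: 9.0
tool_pos: [399.2, 268.4, 241.9]
eef_rot: [3.141, -0.001, 1.896]
ft_force: [0.2, 0.3, -0.3]
opening: 85.2
grip_force: 0.0
```

```bash
python3 - <<'E'
from h import *
for c in("scene0","top0"):
    P=np.load(c+".npz")["W"].reshape(-1,3);P=P[np.isfinite(P).all(1)]
    m=(P[:,2]>148)&(P[:,1]<350)&(P[:,0]>250)&(P[:,0]<560)&(P[:,1]>-560);Q=P[m];print(c,len(Q),Q.min(0) if len(Q) else "",Q.max(0) if len(Q) else "")
    for y in range(-560,350,70):
        q=Q[(Q[:,1]>=y)&(Q[:,1]<y+70)]
        if len(q)>5: print(y,np.round(np.percentile(q,[2,98],axis=0)).tolist())
E
```

```text
scene0 8244 [ 433.96578441 -559.99818253  148.0177139 ] [559.98626797 117.66082336 329.70533743]
-560 [[438.0, -559.0, 160.0], [556.0, -492.0, 323.0]]
-490 [[444.0, -489.0, 162.0], [557.0, -422.0, 312.0]]
-420 [[477.0, -420.0, 189.0], [559.0, -386.0, 308.0]]
-140 [[552.0, -112.0, 149.0], [560.0, -71.0, 199.0]]
-70 [[552.0, -69.0, 149.0], [560.0, -1.0, 198.0]]
0 [[552.0, 0.0, 150.0], [560.0, 69.0, 201.0]]
70 [[552.0, 71.0, 151.0], [560.0, 113.0, 201.0]]
top0 4691 [ 434.5165655  -559.95015453  148.01598525] [559.9821566  120.17972008 328.69000417]
-560 [[438.0, -559.0, 189.0], [557.0, -491.0, 324.0]]
-490 [[443.0, -488.0, 163.0], [557.0, -421.0, 313.0]]
-420 [[479.0, -419.0, 154.0], [558.0, -377.0, 308.0]]
-140 [[553.0, -113.0, 149.0], [559.0, -70.0, 201.0]]
-70 [[552.0, -67.0, 151.0], [559.0, -1.0, 201.0]]
0 [[552.0, 1.0, 150.0], [560.0, 68.0, 202.0]]
70 [[552.0, 70.0, 149.0], [559.0, 115.0, 201.0]]
```

Call:
play_rows:
  steps:
    - [0,0,0,-0.55,-0.184,0,1]
    - [0,0,0,-0.745,-0.25,0,1]
    - [0,0,0,-0.745,-0.25,0,1]
    - [0,0,0,-0.745,-0.25,0,1]
    - [0,0,0,-0.745,-0.25,0,1]
    - [0,0,0,-0.745,-0.25,0,1]
    - [0,0,0,-0.745,-0.25,0,1]
    - [0,0,0,-0.745,-0.25,0,1]
    - [0,0,0,-0.745,-0.25,0,1]
    - [0,0,0,-0.745,-0.25,0,1]
    - [0,0,0,-0.745,-0.25,0,1]
    - [0,0,0,-0.745,-0.25,0,1]
    - [0,0,0,-0.745,-0.25,0,1]
    - [0,0,0,-0.745,-0.25,0,1]
    - [0,0,0,-0.736,-0.242,0,1]
    - [0,0,0,0,0,0,1]
    - [0,0,0,0,0,0,1]
    - [0,0,0,0,0,0,1]

```text
t: 10.8
tool_pos: [400.9, -308.6, 241.2]
eef_rot: [3.14, -0.001, 1.899]
ft_force: [-0.3, 0.1, -0.3]
opening: 85.6
grip_force: 0.0
```

```bash
python3 - <<'E'
from h import *
s=manip.sense();print(s["t"],s["tool_pos"],s["eef_rot"],s["joint_pos"])
f=grab_frame("wrist");save(f,"w3.png");T=tool_T(s)@np.array(f["T_tool_cam"])
W=cloud(f,T);np.savez("w3.npz",W=W,im=f["image"])
for q in("probe","probe_stand"):
    for d in outline_of(f,q)[:3]:
        p=W[d["mask"]];p=p[np.isfinite(p).all(1)];print(q,d["conf"],np.round(d["bbox"],1),np.median(p,0),p.min(0),p.max(0))
        h=p[(p[:,2]>118)&(p[:,2]<142)]
        if len(h)>20: print("  top",len(h),h.mean(0),cv2.minEnclosingCircle(h[:,:2].astype(np.float32)))
P=W[np.isfinite(W).all(-1)];P=P[np.hypot(P[:,0]-397,P[:,1]+317)<70]
for lo,hi in((4,12),(44,58),(60,100),(128,142)):
    q=P[(P[:,2]>lo)&(P[:,2]<hi)]
    if len(q)>10: print(lo,hi,len(q),q.mean(0),cv2.minEnclosingCircle(q[:,:2].astype(np.float32)))
E
```

```text
10.8 [ 400.94279281 -308.58136538  241.22352951] [ 3.14036272e+00 -1.41012720e-03  1.89863360e+00] [-0.09765978  0.28694479  0.91528392  1.63539914 -0.23459452  1.33536124
  1.18104809]
probe 0.97 [310.2 248.6  38.6  63.3] [ 399.5622347  -314.3853557   132.82186414] [ 383.79720752 -381.10870801   -1.05836182] [ 426.28481353 -303.51972273  138.40154494]
  top 1224 [ 400.38915785 -318.71423707  133.85424054] ((400.57659912109375, -320.204833984375), 14.407183647155762)
probe 0.65 [410.9 156.7  62.9  41.3] [ 448.20723548 -228.08502111  121.46245849] [ 4.37410540e+02 -2.43557351e+02  1.08627074e-01] [ 475.10732298 -209.57587826  126.65864389]
  top 1180 [ 453.58742186 -227.03196749  123.30980429] ((454.2264099121094, -226.6682891845703), 13.763757705688477)
probe 0.59 [434.1 262.7  66.1  66.4] [ 500.32807447 -300.00255911  104.7900744 ] [ 490.53953269 -349.85040667   -2.01061232] [ 580.03800849 -285.67799733  125.95010124]
  top 974 [ 506.56975771 -302.6932194   123.0466953 ] ((508.094970703125, -303.5495910644531), 14.121114730834961)
probe_stand 0.68 [314.6 223.3  77.5  73.8] [ 392.80205867 -307.33932779    7.60012387] [ 356.4098094  -361.63524972   -2.39105921] [ 443.59527616 -277.89633136  126.89112588]
4 12 3190 [ 398.52562588 -312.14382541    7.45609065] ((401.02178955078125, -321.532958984375), 43.70456314086914)
44 58 330 [ 398.1473195  -311.80712386   53.75661054] ((401.1712341308594, -321.1601257324219), 18.30855941772461)
60 100 265 [ 397.78702622 -310.11051715   82.10493937] ((399.8666687011719, -317.6219482421875), 14.14978313446045)
128 142 1118 [ 400.71770234 -319.69624273  134.92355521] ((401.4462585449219, -321.3345031738281), 14.525944709777832)
```

View pics/w3.png

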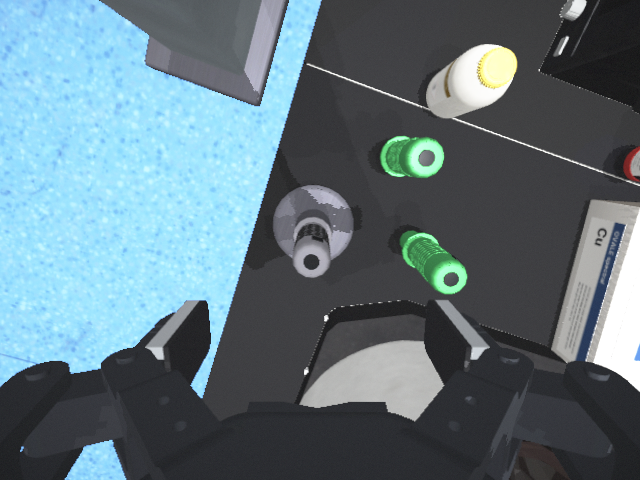

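The wrist view shows the grey probe in its stand at (311,255), green ones at (424,157) and (450,278); the probe axis is at world (401.1, −321.2), top z≈137, consistent. Descend and grip.

Call:
play_rows:
  steps:
    - [0,0,0,-0.12,-0.039,0,1]
    - [0,0,0,-0.12,-0.038,0,1]
    - [0,0,0,0,0,0.4,1]
    - [0,0,0,0,0,0.5,1]
    - [0,0,0,0,0,0.5,1]
    - [0,0,0,0,0,0.5,1]
    - [0,0,0,0,0,0.5,1]
    - [0,0,0,0,0,0.5,1]
    - [0,0,0,0,0,0.3,1]
    - [0,0,0,0,0,0.18,1]
    - [0,0,0,0,0,0,1]
    - [0,0,0,0,0,0,1]

```text
t: 12.15
tool_pos: [401.1, -323.4, 72.9]
eef_rot: [3.141, 0.001, 1.895]
ft_force: [-0.3, -0.3, -0.3]
opening: 85.4
grip_force: 0.0
```

Call:
play_rows:
  steps:
    - [0,0,0,0.04,0.01,0,1]
    - [0,0,0,0,0,0,0.2]
    - [0,0,0,0,0,0,0.2]
    - [0,0,0,0,0,0,0.2]
    - [0,0,0,0,0,0,0.2]
    - [0,0,0,0,0,0,0]
    - [0,0,0,0,0,0,0]
    - [0,0,0,0,0,0,0]
    - [0,0,0,0,0,0,0]
    - [0,0,0,0,0,0,0]
  newtons: 40

```text
t: 13.15
tool_pos: [400.7, -320.7, 72.6]
eef_rot: [3.141, 0.0, 1.896]
ft_force: [-0.6, 2.2, 5.4]
opening: 28.1
grip_force: 39.5
```

Call:
play_rows:
  steps:
    - [0,0,0,0,0,-0.1,0]
    - [0,0,0,0,0,-0.2,0]
    - [0,0,0,0,0,-0.3,0]
    - [0,0,0,0,0,-0.4,0]
    - [0,0,0,0,0,-0.4,0]
    - [0,0,0,0,0,-0.5,0]
    - [0,0,0,0,0,-0.5,0]
    - [0,0,0,0,0,-0.5,0]
    - [0,0,0,0,0,-0.3,0]
    - [0,0,0,0,0,0,0]
    - [0,0,0,0,0,0,0]

```text
t: 14.25
tool_pos: [400.3, -320.4, 231.9]
eef_rot: [-3.142, -0.001, 1.895]
ft_force: [-1.1, -0.5, -2.3]
opening: 28.0
grip_force: 39.6
```

```bash
python3 - <<'E'
from h import *
s=manip.sense();print(s["t"],s["tool_pos"],s["eef_rot"],s["joint_pos"],s["ft_force"],s["opening"])
T=tool_T(s);Ti=np.linalg.inv(T)
for c in("scene","top"):
    f=grab_frame(c);W=cloud(f);B=W@Ti[:3,:3].T+Ti[:3,3]
    m=np.isfinite(B).all(-1)&(abs(B[...,0])<25)&(abs(B[...,1])<25)&(B[...,2]>2)&(B[...,2]<80)
    Q=B[m];print(c,len(Q),np.round(np.percentile(Q,[1,50,99],axis=0),1).tolist())
    if c=="scene":
        for lo in range(0,80,6):
            q=Q[(Q[:,2]>=lo)&(Q[:,2]<lo+6)]
            if len(q)>2: print(lo,len(q),np.round(q.mean(0),1),np.round(np.ptp(q,axis=0),1))
        im=f["image"];vv,uu=np.where(m);a=im[max(vv.min()-50,0):vv.max()+40,max(uu.min()-50,0):uu.max()+50]
        cv2.imwrite("pics/g1.png",cv2.resize(a[...,::-1],None,fx=4,fy=4,interpolation=cv2.INTER_CUBIC)[:600,:800])
E
```

```text
14.25 [ 400.28818724 -320.35878437  231.9316583 ] [-3.14152526e+00 -5.08048304e-04  1.89543214e+00] [-0.0690501   0.31327604  0.91751448  1.63459123 -0.25546879  1.32111791
  1.2134394 ] [-1.14373093 -0.4807325  -2.2564175 ] 28.04090357598055
scene 155 [[-17.9, -18.2, 3.3], [-8.6, -9.3, 20.5], [8.4, 12.4, 57.9]]
0 5 [-11.9  -7.2   3.6] [7.2 6.3 3. ]
6 10 [-11.4  -8.    8.9] [ 7.6 11.5  5. ]
12 33 [-8.7 -9.2 15.9] [26.6 27.2  5.2]
18 41 [-8.4 -6.2 19.8] [30.2 33.2  5. ]
36 18 [-5.3 -7.9 39.7] [16.9 10.3  5.8]
42 15 [-4.1 -8.1 45.2] [20.9 13.1  5.1]
48 16 [-6.5 -6.1 50.9] [20.9 15.4  5.7]
54 15 [-1.6 -9.5 56.2] [18.6  6.7  3.9]
top 64 [[4.3, -17.1, 2.2], [11.4, -1.4, 17.8], [18.3, 14.1, 59.1]]
```

View pics/g1.png

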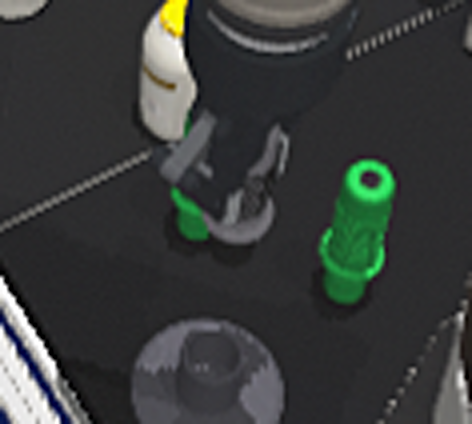

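The probe is gripped and clear of the stand (crop shows the empty tube, shoulder below the fingers, no tilt). Carry it round the front of the camera unit.

Call:
play_rows:
  steps:
    - [0,0,0,0.4,0.165,0,0]
    - [0,0,0,0.7,0.288,0,0]
    - [0,0,0,0.7,0.288,0,0]
    - [0,0,0,0.7,0.288,0,0]
    - [0,0,0,0.7,0.288,0,0]
    - [0,0,0,0.7,0.288,0,0]
    - [0,0,0,0.7,0.288,0,0]
    - [0,0,0,0.7,0.288,0,0]
    - [0,0,0,0.7,0.288,0,0]
    - [0,0,0,0.7,0.288,0,0]
    - [0,0,0,0.7,0.288,0,0]
    - [0,0,0,0.7,0.288,0,0]
    - [0,0,0,0.7,0.288,0,0]
    - [0,0,0,0.7,0.288,0,0]
    - [0,0,0,0.7,0.288,0,0]
    - [0,0,0,0.7,0.288,0,0]
    - [0,0,0,0.3,0.123,0,0]
    - [0,0,0,0,0,0,0]
    - [0,0,0,0,0,0,0]

```text
t: 16.25
tool_pos: [440.1, 281.9, 231.3]
eef_rot: [-3.139, 0.002, 1.894]
ft_force: [0.0, -0.9, -2.8]
opening: 28.5
grip_force: 39.8
```

Call:
play_rows:
  steps:
    - [-0.0556,0,0,0,0,0,0]
    - [-0.0556,0,0,0,0,0,0]
    - [-0.0556,0,0,0,0,0,0]
    - [-0.0556,0,0,0,0,0,0]
    - [0,0,0,0,0,0,0]
    - [0,0,0,0,0,0,0]
    - [0,0,0,0,0,0,0]

```text
t: 16.95
tool_pos: [441.9, 283.0, 233.2]
eef_rot: [2.791, -0.0, 1.893]
ft_force: [0.4, 0.5, -0.9]
opening: 27.8
grip_force: 40.3
```

```bash
cat > pl.py <<'E'
from h import *
import sys
P=np.array([547.6,320.0,98.8]);a,y=np.radians([20,18.7])
n=np.array([-np.sin(a)*np.cos(y),-np.sin(a)*np.sin(y),np.cos(a)])
def plan(L=60.6,ax=-0.6,ay=0.,h=40.):
    s=manip.sense();T=tool_T(s);z=T[:3,2]
    print(s["t"],np.round(s["tool_pos"],1),"F",np.round(s["ft_force"],1),"J",np.round(s["joint_pos"],2))
    print("axis err deg",np.degrees(np.arccos(np.clip(-z@n,-1,1))),"turn needed (tool, units)",np.round(T[:3,:3].T@np.cross(-z,n)*180/np.pi/90*1,4)*1)
    nose=T[:3,3]+T[:3,:3]@np.array([ax,ay,L])
    d=P+h*n-nose;print("nose rel port: along n %.1f lateral %.1f"%((nose-P)@n,np.linalg.norm(nose-P-((nose-P)@n)*n)),"shift to h=%g, tool units"%h,np.round(T[:3,:3].T@d/50,3))
if __name__=="__main__": plan(h=float(sys.argv[1]))
E
python3 pl.py 40
```

```text
16.95 [441.9 283.  233.2] F [ 0.4  0.5 -0.9] J [-1.13  0.02  0.46  1.92  0.15  0.89 -0.43]
axis err deg 0.09381755223060459 turn needed (tool, units) [0.0007 0.0008 0.    ]
nose rel port: along n 104.0 lateral 59.2 shift to h=40, tool units [0.042 1.183 1.282]
```

Call:
play_rows:
  steps:
    - [0,0,0,0.01,0.296,0,0]
    - [0,0,0,0.012,0.296,0,0]
    - [0,0,0,0.01,0.296,0,0]
    - [0,0,0,0.01,0.295,0,0]
    - [0,0,0,0,0,0.3,0]
    - [0,0,0,0,0,0.35,0]
    - [0,0,0,0,0,0.35,0]
    - [0,0,0,0,0,0.28,0]
    - [0,0,0,0,0,0,0]
    - [0,0,0,0,0,0,0]
    - [0,0,0,0,0,0,0]

```text
t: 18.05
tool_pos: [513.8, 310.8, 193.6]
eef_rot: [2.79, -0.001, 1.896]
ft_force: [-0.3, -0.1, -2.7]
opening: 28.0
grip_force: 40.3
```

```bash
python3 - <<'E'
from pl import *
plan(h=12)
s=manip.sense();f=grab_frame("wrist");save(f,"w4.png");C=np.array(f["T_tool_cam"]);W=cloud(f,C)
np.savez("w4.npz",W=W,im=f["image"],C=C,K=f["intrinsics"],k1=f["k1"],T=tool_T(s))
for q in("port","probe","sleeve"):
    for d in outline_of(f,q)[:2]:
        p=W[d["mask"]];p=p[np.isfinite(p).all(1)];print(q,d["conf"],np.round(d["bbox"],1),np.round(np.median(p,0),1))
B=W[np.isfinite(W).all(-1)];B=B[(abs(B[:,0])<25)&(abs(B[:,1])<25)&(B[:,2]>2)]
for lo in range(0,75,5):
    q=B[(B[:,2]>=lo)&(B[:,2]<lo+5)]
    if len(q)>5: print(lo,len(q),np.round(q.min(0),1),np.round(q.max(0),1))
E
```

```text
18.05 [513.8 310.8 193.6] F [-0.3 -0.1 -2.7] J [-1.05  0.22  0.49  1.81 -0.02  0.8  -0.25]
axis err deg 0.1238629826877189 turn needed (tool, units) [0.0014 0.     0.    ]
nose rel port: along n 40.5 lateral 1.5 shift to h=12, tool units [-0.03   0.006  0.569]
port 0.6 [315.3 241.2  99.   65.9] [ 6.600e+00 -1.000e-01  1.011e+02]
probe 0.77 [318.  329.2 106.7 160.3] [ 10.3   0.3 -48.1]
probe 0.52 [189.1 240.3  26.2 101.4] [ -0.4 -90.8 117. ]
sleeve 0.71 [317.5 251.6  25.7  11.5] [ 9.9 -0.  52.7]
0 190 [  2.2 -14.    2. ] [13.7 14.2  5. ]
5 147 [  3.4 -13.6   5. ] [13.8 12.8 10. ]
10 185 [  2.5 -13.8  10. ] [13.7 13.4 15. ]
15 977 [ -4.1 -17.3  15. ] [17.4 17.9 20. ]
20 77 [  3.1 -16.3  20. ] [17.2 18.  22.6]
45 53 [ 7.6 -7.8 45. ] [10.7  7.8 49.9]
50 75 [ 5.4 -9.2 50. ] [10.8  9.8 55. ]
55 70 [  3.7 -10.6  55.1] [10.6  9.9 59.9]
```

View pics/w4.png

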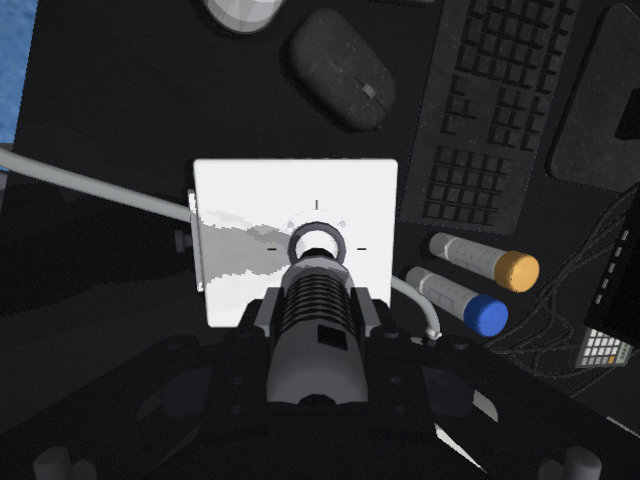

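Wrist view: probe straight in the fingers, nose at (317,252) just over the collar centred about (316,245). Measure the collar relative to the nose directly in tool coordinates.

```bash
python3 - <<'E'
from h import *
d=np.load("w4.npz");W=d["W"];im=d["im"];C=d["C"]
m=np.isfinite(W).all(-1)&(np.hypot(W[...,0],W[...,1])<28)&(W[...,2]>90)&(W[...,2]<99)
Q=W[m];print("rim",len(Q),np.percentile(Q[:,2],[5,50,95]))
R_=Q[(Q[:,2]<97.5)]
from scipy.optimize import least_squares
print("rim mean radius fit",cv2.minEnclosingCircle(R_[:,:2].astype(np.float32)),R_.min(0),R_.max(0))
r=least_squares(lambda p:np.clip(np.abs(np.hypot(R_[:,0]-p[0],R_[:,1]-p[1])-17.75)-2.75,0,None),[0,0]);print(r.x)
# ring outer edge by ellipse in picture
g=cv2.cvtColor(im,cv2.COLOR_RGB2GRAY);k=g.copy()
row=[(v,[int(x) for x in g[v,280:355:1]]) for v in (240,)];print(row)
# plane of cover in tool frame
m=np.isfinite(W).all(-1)&(np.hypot(W[...,0],W[...,1])<60)&(np.hypot(W[...,0],W[...,1])>32)&(W[...,2]>97)&(W[...,2]<107)
Q=W[m];A=np.c_[Q[:,:2],np.ones(len(Q))];co=np.linalg.lstsq(A,Q[:,2],rcond=None)[0];print("plane z=ax+by+c",co,np.degrees(co[:2]))
E
```

```text
rim 824 [94.2278885  95.46023937 97.33349946]
rim mean radius fit ((-1.8453670740127563, -0.18699263036251068), 20.408092498779297) [-10.42768098 -20.25072846  93.36152534] [18.44354371 20.0213928  97.49525484]
[-2.15629122 -0.0464609 ]
[(240, [142, 142, 143, 143, 142, 141, 142, 143, 141, 104, 55, 46, 48, 46, 48, 48, 44, 43, 124, 183, 201, 223, 233, 233, 233, 233, 236, 237, 238, 238, 239, 238, 239, 239, 238, 239, 239, 240, 239, 239, 238, 239, 240, 239, 239, 240, 240, 239, 239, 238, 229, 222, 211, 202, 157, 86, 73, 83, 90, 97, 103, 104, 104, 92, 207, 239, 240, 240, 239, 240, 239, 240, 239, 239, 239])]
plane z=ax+by+c [1.13530041e-03 3.13294986e-03 1.02204073e+02] [0.06504792 0.1795048 ]
```

Call:
play_rows:
  steps:
    - [0,0,0,-0.018,0,0.1,0]
    - [0,0,0,0,0,0.15,0]
    - [0,0,0,0,0,0.2,0]
    - [0,0,0,0,0,0.15,0]
    - [0,0,0,0,0,0.1,0]
    - [0,0,0,0,0,0.04,0]
    - [0,0,0,0,0,0,0]
    - [0,0,0,0,0,0,0]

```text
t: 19.05
tool_pos: [525.5, 313.6, 157.9]
eef_rot: [2.792, -0.0, 1.895]
ft_force: [0.2, -0.1, -2.1]
opening: 28.1
grip_force: 40.3
```

```bash
python3 - <<'E'
from pl import *
plan(h=0,ax=-1.2)
s=manip.sense();f=grab_frame("wrist");W=cloud(f,np.array(f["T_tool_cam"]))
m=np.isfinite(W).all(-1)&(np.hypot(W[...,0],W[...,1])<25)&(W[...,2]>52)&(W[...,2]<64)
R_=W[m];h=np.median(R_[:,2]);print(len(R_),np.percentile(R_[:,2],[5,50,95]))
from scipy.optimize import least_squares
R2=R_[(abs(R_[:,2]-h)<2)&(np.hypot(R_[:,0],R_[:,1])>13)]
r=least_squares(lambda p:np.clip(np.abs(np.hypot(R2[:,0]-p[0],R2[:,1]-p[1])-17.75)-2.75,0,None),[0,0]);print("rim centre",r.x,cv2.minEnclosingCircle(R2[:,:2].astype(np.float32)))
a=f["image"][180:300,240:400];cv2.imwrite("pics/w5.png",cv2.resize(a[...,::-1],None,fx=5,fy=5,interpolation=cv2.INTER_CUBIC))
E
```

```text
19.05 [525.5 313.6 157.9] F [ 0.2 -0.1 -2.1] J [-1.01  0.28  0.47  1.83 -0.06  0.72 -0.21]
axis err deg 0.052002594971923034 turn needed (tool, units) [0.0005 0.0003 0.    ]
nose rel port: along n 2.8 lateral 1.3 shift to h=0, tool units [0.004 0.026 0.056]
1973 [56.47814874 59.65989867 63.89154501]
rim centre [-1.13030676  0.88334734] ((-0.3462163507938385, 1.1136474609375), 20.175262451171875)
```

View pics/w5.png

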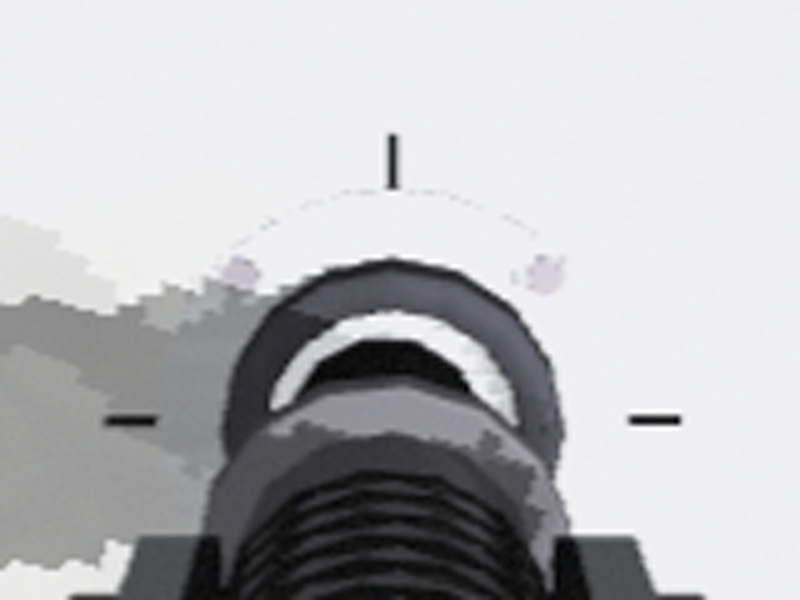

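The crop shows the nose inside the collar bore, ~1 mm left of centre (tool −y); correct that, then press slowly.

Call:
play_rows:
  steps:
    - [0,0,0,0,0.02,0,0]
    - [0,0,0,0,0,0.02,0]
    - [0,0,0,0,0,0.02,0]
    - [0,0,0,0,0,0.02,0]
    - [0,0,0,0,0,0.02,0]
    - [0,0,0,0,0,0.02,0]
    - [0,0,0,0,0,0,0]
    - [0,0,0,0,0,0,0]

```text
t: 19.9
tool_pos: [527.9, 314.5, 153.5]
eef_rot: [2.792, -0.0, 1.896]
ft_force: [-0.6, 0.4, -0.0]
opening: 27.7
grip_force: 40.5
```

```bash
python3 - <<'E'
from pl import *
plan(h=-5,ax=-1.2);s=manip.sense();print("F.n",s["ft_force"]@n)
E
```

```text
19.9 [527.9 314.5 153.5] F [-0.6  0.4 -0. ] J [-1.01  0.29  0.47  1.83 -0.07  0.71 -0.21]
axis err deg 0.041564044885309605 turn needed (tool, units) [0.0004 0.0003 0.    ]
nose rel port: along n -2.2 lateral 0.5 shift to h=-5, tool units [0.003 0.009 0.055]
F.n 0.12296421244294252
```

Call:
play_rows:
  steps:
    - [0,0,0,0,0.004,0.02,0]
    - [0,0,0,0,0.004,0.02,0]
    - [0,0,0,0,0,0.016,0]
    - [0,0,0,0,0,0,0]
    - [0,0,0,0,0,0,0]
    - [0,0,0,0,0,0,0]
    - [0,0,0,0,0,0,0]
    - [0,0,0,0,0,0,0]

```text
t: 20.7
tool_pos: [528.9, 314.8, 150.7]
eef_rot: [2.793, -0.0, 1.896]
ft_force: [-2.8, -0.9, 1.5]
opening: 27.8
grip_force: 40.6
```

```bash
python3 - <<'E'
from pl import *
plan(h=-5,ax=-1.2)
F=[]
for i in range(6):
    f=grab_frame("wrist");s=manip.sense();F.append(s["ft_force"]@n)
print("F.n",np.round(F,2),s["opening"],s["grip_force"],np.abs(s["qd"]).max())
C=np.array(f["T_tool_cam"]);W=cloud(f,C)
# cover plane distance in tool frame -> nose end
m=np.isfinite(W).all(-1)&(np.hypot(W[...,0],W[...,1])<60)&(np.hypot(W[...,0],W[...,1])>32)&(W[...,2]>45)&(W[...,2]<70)
Q=W[m];co=np.linalg.lstsq(np.c_[Q[:,:2],np.ones(len(Q))],Q[:,2],rcond=None)[0];print("cover plane",co)
B=W[np.isfinite(W).all(-1)];B=B[(abs(B[:,0])<25)&(abs(B[:,1])<25)]
for lo in(2,7,12,15): q=B[(B[:,2]>=lo)&(B[:,2]<lo+4)];print(lo,len(q),q.min(0),q.max(0))
f=grab_frame("top");W=cloud(f);y_=np.radians(18.7);c=np.array([536.3,316.2])
d=W[...,:2]-c;b=np.stack([d[...,0]*np.cos(y_)+d[...,1]*np.sin(y_),-d[...,0]*np.sin(y_)+d[...,1]*np.cos(y_),W[...,2]],-1)
m=np.isfinite(b).all(-1)&(abs(b[...,1])<37)&(b[...,2]>28)&(b[...,2]<58)&(b[...,0]<-55)&(b[...,0]>-140)
print("drawer front",m.sum(),np.round(np.percentile(b[m][:,0],[0,5,20,50]),1) if m.sum() else "")
E
```

```text
20.7 [528.9 314.8 150.7] F [-2.8 -0.9  1.5] J [-1.    0.3   0.47  1.83 -0.07  0.71 -0.2 ]
axis err deg 0.029663914502372577 turn needed (tool, units) [-0.      0.0003 -0.    ]
nose rel port: along n -5.2 lateral 0.5 shift to h=-5, tool units [ 0.003  0.009 -0.003]
F.n [1.31 1.37 1.75 1.62 1.41 1.68] 27.853779293754247 40.62242031097412 0.0008467961942305022
cover plane [-2.29379820e-04  6.94200027e-04  5.65672635e+01]
2 197 [  1.9430102  -14.01720557   2.02827604] [14.08476145 14.07501131  5.91094914]
7 148 [  3.91975015 -12.09724455   7.05417253] [13.57201206 13.35831009 10.98223392]
12 149 [  1.94707557 -14.01461212  12.00657396] [13.43786582 13.22068277 15.99422534]
15 851 [ -3.69043876 -17.20245615  15.05058738] [17.32888462 17.79800893 18.99064718]
drawer front 24 [-72.1 -71.8 -71.5 -70.2]
```

```bash
python3 -c "
from plant import workorder;print(workorder.job_done())"
```

```text
the job is handed in; nothing more can be done
None
```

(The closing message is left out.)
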